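# Flick the encoder disc and park it on its index

### The arm

A 6-joint arm with a two-finger parallel gripper is mounted at the origin on the work surface. World frame = base frame: x ahead of the robot, y to its left, z up, the work surface at z = 0. Lengths are in m, angles in rad, forces in N, time in s.
With the tool pointing down it reaches from about 0.35 to 0.725 m from the base axis. Payload 4.3 kg.
Tool frame: the origin (TCP) lies on the centre line of the jaws, within the pads' length; the fingertips stand 25 mm ahead of it and the grasp point (between the pads) lies 6 mm ahead of it; z points along the fingers, y is the direction in which the jaws open and shut (so a half turn about z gives the same grasp; the last joint's range is limited). The gripper opens to 85 mm and grips with 20 to 120 N. Pads are 22 mm wide; open, the fingers measure 114 mm over their backs; the gripper's body (76 mm by 85 mm) begins 54 mm behind the grasp point. The pads swing forward as they close: fully open they stand 13 mm farther back than shut.
Start: joints at [-1.298, 0.377, 0.081, 1.274, 0, 1.46], TCP at [0.215, -0.533, 0.256] pointing down, gripper open.
Joint ranges: [-2.72, 2.72], [-0.84, 1.66], [-1.02, 1.22], [-1.77, 2.12], [-1.37, 1.28], [-3.14, 3.14]. Speed limits (rad/s): [2.57, 2.57, 3.14, 3.14, 3.14, 3.14].

### API

Orientations are given as a unit quaternion [w, x, y, z].
In Python, from rig import ctrl, capture, cut_out gives the robot as it stands.
- The arm moves only by the tool apply_moves, never from a script. Its argument "targets" is a list that holds one entry, the list of rows, each a list of 7 numbers: the turn, a rotation vector about the tool's x, y, z in degrees, then the shift along the tool's x, y, z in cm, then the finger opening in cm, from 0 to 8.54. A call has 1 to 10 rows; each row shifts and turns the commanded pose from where the row before left it, along the tool's axes as they then stand; what a row does not reach is not made up. A row lasts 1/12 s, in which the tool goes at most 41.7 mm and 7.16 degrees, less where a joint would pass 70% of its speed; a pose out of reach is approached as far as the arm can. A call is refused whole if a number of a shift passes 4.17 or a number of a turn 7.16, either way. A call with a gripper value outside its range is refused whole. The fingers move at their own pace and stop on an object; the grip force is fixed at half the most. Time passes only in rows, so rows that do not move let the fingers close. It gives the time, the measured TCP pose, the force and the opening at its end, in the units of the state.
- ctrl.observe(): the state, without advancing time (a new reading comes with each control period).
- capture(name): name is "scene" or "top"; returns a dict with "img" (384x512x3 uint8, red, green, blue), "camera_matrix" (3x3 intrinsics, pixels), "distortion" ([k1, k2, p1, p2, k3] as OpenCV has them; the pictures are not rectified), "pose" (4x4, takes a point from camera to world coordinates). Camera axes: x right, y down, z forward; pixel columns grow to the right and rows downward; lengths in m; the calibration is good to about 2 mm. A picture is of the moment at which its call begins. There is no depth.
- ctrl.job_done(): hands the job in, once; it reports no verdict.
Trained networks look in a picture, given as the dict that the camera call returned (one of the last four; its "shot" number tells which), for a name from the list of things; names that differ only in an ending like _2 or _b are one class to them, and where a whole thing is asked for, a point or a joint stands for the part that bears it (a point fixed in the world has none). Each returns a list of dicts, best first, with "conf" (0 to 1); they miss things now and then, are a little off and sometimes report something else, mostly with a low value. They report only what shows in the picture. A call takes as long as a camera call. They do not tell look-alikes from the thing itself.
- cut_out(picture, label): "mask" (384x512 bool, what is visible of it) and "box" ([left, top, width, height] in pixels, round what is visible of it).
The state is a dict: "clock": time; "qpos": joint angles; "qd": joint speeds; "joint_torque": joint torques, N m; "eef_pos": TCP position; "tcp_rot": TCP orientation; "ft_force": force on the tool from outside, world axes, zero at the start; "torque": the same for the moment, N m; "opening": finger opening in m.
Only numpy, scipy, OpenCV 4.12 (cv2) and the standard library are available. Lean on these libraries where they do the work, as an engineer would, in place of code of your own. Each camera call takes 0.05 s, during which the arm holds its last target. There are 200 camera calls.

### The job

Spin-check the encoder test stand: flick the peg with a fingertip so that the disc spins freely and its dark index patch passes the pickup at least twice with nothing touching the disc. Then, while it is still turning, brake it with a fingertip so that it comes to rest with the index patch squarely in front of the pickup, and take the finger away. Push and press only: do not lift or shift the stand, and leave the other things on the bench alone.

Things in the scene. Friction and masses are not known exactly. Their poses are not given: they have to be found in the camera images.
- stand: Encoder test stand: a loose grey base 150 x 150 x 30 mm, 2.6 kg, standing by its own weight, with the disc on a vertical spindle at its centre and the pickup on its +x side. Origin: centre of its underside, on the spindle axis; z up, +x towards the pickup. Its yaw varies about 70 degrees either way.
- wheel: Inertia disc: plain aluminium, 180 mm diameter, 10 mm thick, 0.7 kg, level, turning freely either way without stops about its vertical axis; spun to 5 rad/s it coasts for about 15 s; stopped, it stays. Origin: on the axis at the underside, 70 mm above the bench; upper face at 80 mm. z up, +x through the peg and the index. Hub cap at the centre: 14 mm radius, 6 mm high. Three dark dots: look only.
- peg (a point): Centre of the top of the flick peg: an upright steel pin, 12 mm diameter, 24 mm tall above the disc's face, 45 mm from the axis on the same radius as the index patch. The top is 104 mm above the bench.
- index (a point): The index: the point at the disc's rim (90 mm from the axis, at the height of the upper face) in the middle of the dark steel index patch, which is 30 mm square, flush with the face at the rim, outside the peg.
- pickup (a point): Sensing tip of the pickup: a steel cylinder 12 mm in diameter lying radially outside the disc, aimed at the rim with a 4 mm gap, on an upright aluminium plate 125 mm from the axis. This point: 94 mm from the axis, at the height of the upper face, 4 mm from the index point when the index is at the pickup. Sensor and bracket rise at most 2 mm above the face.
- meter: Bystander: green handheld multimeter lying face up, 190 x 90 x 49 mm. Origin: centre of its underside.
- breadboard: Bystander: white breadboards on a black plate, 190 x 130 x 20 mm. Origin: centre of its underside.
- driver: Bystander: black-handled screwdriver 170 mm long, about 30 mm high, lying beside the stand. Origin: under the middle of its length.
- coupling: Bystander: aluminium shaft coupling standing beside the stand, 25 mm diameter, 32 mm tall. Origin: centre of its underside.
- bearing: Bystander: steel ball-bearing ring lying beside the stand, 40 mm diameter, 12 mm high. Origin: centre of its underside.
- spool: Bystander: grey wire spool standing on end, 60 mm diameter, 46 mm tall. Origin: centre of its underside.
- jar: Bystander: clear jar with a black cap, 52 mm diameter, 70 mm tall. Origin: centre of its underside.
- brake_ring (a point): A point on the disc's upper face, 73 mm from the axis, opposite the index (it turns with the disc). The face's outer ring, 55 to 88 mm from the axis, is flat and free all round: a finger pressed on it anywhere from above brakes the disc within a few degrees. The spindle is sprung: the disc yields downwards from about 2 N, 1 mm per newton, to a stop at 8 mm, and springs back up.
Not all that is in view belongs to the job. Of the things that look like the stand, the largest one is meant.

How it is judged:
On the way, in this order (a step that is already met when the one before it is completed fails the run):
1. the disc spins untouched (faster than 0.8 rad/s), the index away from the pickup (angular speed of wheel above 0.8 rad/s and contact force between anything else and wheel below 0.05 N and horizontal distance between index and pickup above 0.05 m).
2. the index passes the pickup, disc untouched (angular speed of wheel above 0.8 rad/s and contact force between anything else and wheel below 0.05 N and horizontal distance between index and pickup below 0.03 m).
3. it turns on, untouched (all of step 1).
4. the index passes the pickup a second time, disc untouched (all of step 2).
5. a finger touches the disc while it still turns (brake) (contact force between the fingers and wheel above 0.3 N and angular speed of wheel above 0.2 rad/s).
At the end, for the whole second after the job is handed in: The disc is at rest with the index point within 16 mm of the pickup tip (half the index patch, about 10 degrees either way), nothing touching it; the stand is within 20 mm of where it stood and level; no bystander has moved 30 mm (horizontal distance between index and pickup below 0.016 m and angular speed of wheel below 0.05 rad/s and distance of stand from where it was at the start of the episode below 0.02 m and angle between stand's own z axis and vertical below 0.05 rad and not (distance of any of meter, breadboard, driver, coupling, bearing, spool, jar from where it was at the start of the episode above 0.03 m)).
It fails at once if the stand is lifted, tipped (0.1 rad) or shoved more than 20 mm (height (world z) of stand above 0.01 m or angle between stand's own z axis and vertical above 0.1 rad or distance of stand from where it was at the start of the episode above 0.02 m).
It fails at once if a bystander is moved more than 30 mm or picked up (distance of any of meter, breadboard, driver, coupling, bearing, spool, jar from where it was at the start of the episode above 0.03 m).
It also fails if it takes over 48 s, if anything falls off the work surface, if the arm or the gripper's body presses on something with over 40 N, if the wrist force passes 120 N, or if a joint passes its speed limit or range.

## Working session

There is one attempt and no reset: what is moved stays moved. The work goes in short steps, Python scripts to look and compute and a tool call to move; the robot and the scene stay as the last step left them, time stands still between calls to the robot, and variables do not carry over. Pictures are saved under pics/ and viewed, about 8 in all and at most 12, crops included, and the job is handed in when it is done.

Besides the shell and the picture viewer there is one more tool, called after "Request:" in YAML: its name, and indented under it one key for each argument. apply_moves: Moves the arm, as the interface text tells. Its arguments: {"type":"object","properties":{"targets":{"type":"array","items":{"type":"array","items":{"type":"array","items":{"type":"number"}}}}},"required":["targets"]}

```bash
mkdir -p pics; cat > h.py <<'E'
import numpy as np, cv2
from rig import ctrl, capture, cut_out
def ray(c,px):
    p=cv2.undistortPoints(np.array([[px]],float),np.array(c["camera_matrix"]),np.array(c["distortion"]))[0,0]
    T=np.array(c["pose"]); d=T[:3,:3]@np.array([p[0],p[1],1]); return T[:3,3],d
def at(c,px,z):
    o,d=ray(c,px); return o+d*(z-o[2])/d[2]
def proj(c,P):
    T=np.linalg.inv(np.array(c["pose"])); P=np.atleast_2d(np.array(P,float))
    r=cv2.Rodrigues(T[:3,:3])[0]
    return cv2.projectPoints(P,r,T[:3,3],np.array(c["camera_matrix"]),np.array(c["distortion"]))[0][:,0]
def save(c,n,box=None,s=1):
    im=c["img"][...,::-1]
    if box: l,t,w,h=box; im=im[t:t+h,l:l+w]
    cv2.imwrite(f"pics/{n}.png",cv2.resize(im,None,fx=s,fy=s,interpolation=cv2.INTER_CUBIC))
def cen(m):
    ys,xs=np.nonzero(m); return xs.mean(),ys.mean()
E
python3 - <<'E'
from h import *
s=ctrl.observe(); print(s["clock"],s["eef_pos"],s["tcp_rot"],s["opening"])
for n in("top","scene"):
    c=capture(n); save(c,n,s=1.5 if n=="top" else 1.5); print(n,np.round(np.array(c["pose"])[:3,3],3))
    for l in("stand","wheel","peg","index","pickup"):
        for r in cut_out(c,l)[:3]:
            u=cen(r["mask"]); print(l,round(r["conf"],2),r["box"],np.round(u,1),np.round(at(c,u,{"peg":.09}.get(l,.08)),3))
E
```

```text
0.0 [ 0.21462071 -0.53280115  0.25534443] [-1.01713186e-03  9.81736797e-01  1.90241485e-01 -7.14633997e-05] 0.08560209527687038
top [0.447 0.01  1.16 ]
stand 0.93 [296.6, 247.9, 55.7, 43.1] [329.5 269.3] [ 0.301 -0.203  0.08 ]
stand 0.77 [168.5, 173.0, 39.0, 56.3] [188.4 205.5] [0.473 0.187 0.08 ]
stand 0.62 [248.0, 140.0, 74.7, 72.1] [281.9 174.6] [ 0.561 -0.07   0.08 ]
wheel 0.83 [164.9, 185.6, 46.6, 43.7] [187.5 206.7] [0.47  0.189 0.08 ]
wheel 0.83 [314.1, 246.7, 39.2, 46.8] [332.1 269.8] [ 0.3  -0.21  0.08]
wheel 0.64 [248.2, 141.1, 66.2, 67.6] [280.5 175.7] [ 0.558 -0.067  0.08 ]
peg 0.96 [309.9, 247.9, 46.8, 47.4] [332.  269.7] [ 0.301 -0.207  0.09 ]
peg 0.77 [248.9, 143.2, 62.7, 65.4] [280.1 175.3] [ 0.558 -0.064  0.09 ]
peg 0.77 [163.0, 183.6, 49.3, 47.0] [187.9 206.8] [0.469 0.186 0.09 ]
index 0.94 [249.0, 143.8, 65.8, 64.4] [280.3 175.5] [ 0.558 -0.066  0.08 ]
index 0.8 [309.4, 247.5, 46.5, 47.7] [332.  269.7] [ 0.3  -0.21  0.08]
index 0.77 [165.7, 185.6, 43.4, 45.4] [187.7 206.8] [0.469 0.189 0.08 ]
pickup 0.95 [293.5, 249.9, 60.0, 41.7] [328.9 269.3] [ 0.301 -0.201  0.08
[... 579 characters left out ...]
6] [198.2 163.9] [ 0.331 -0.207  0.08 ]
peg 0.8 [293.2, 188.1, 31.7, 21.7] [308.4 199.6] [0.511 0.186 0.09 ]
peg 0.6 [203.5, 190.7, 56.6, 46.4] [231.2 212.8] [ 0.579 -0.066  0.09 ]
peg 0.55 [181.5, 152.7, 32.1, 20.9] [197.7 164.1] [ 0.344 -0.206  0.09 ]
index 0.96 [206.5, 191.4, 53.4, 39.8] [231.1 212.5] [ 0.569 -0.067  0.08 ]
index 0.96 [184.6, 153.6, 31.6, 21.3] [198.2 163.7] [ 0.33  -0.207  0.08 ]
index 0.89 [289.6, 185.9, 37.2, 26.3] [308.2 199.6] [0.501 0.187 0.08 ]
pickup 0.82 [288.5, 185.4, 39.6, 41.4] [307.4 204.5] [0.524 0.183 0.08 ]
pickup 0.76 [191.4, 192.8, 70.3, 56.7] [228.9 220. ] [ 0.601 -0.072  0.08 ]
pickup 0.58 [185.0, 153.2, 38.8, 31.0] [200.1 168.5] [ 0.357 -0.197  0.08 ]
```

```bash
python3 - <<'E'
import cv2
a=cv2.imread("pics/top.png"); a=cv2.resize(a,(512,384))
a=cv2.imread("pics/top.png")
def crop(n,l,t,w,h,s):
    im=cv2.imread(f"pics/{n}.png"); im=im[int(t*1.5):int((t+h)*1.5),int(l*1.5):int((l+w)*1.5)]
    return cv2.resize(im,None,fx=s/1.5,fy=s/1.5,interpolation=cv2.INTER_CUBIC)
cv2.imwrite("pics/tc.png",crop("top",230,120,110,110,5.4))
E
```

```text
(no output)
```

View pics/top.png

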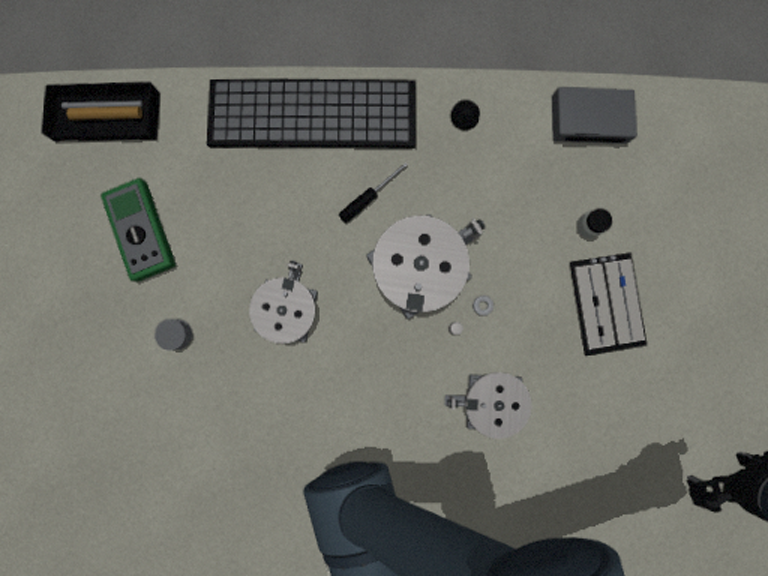

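View pics/tc.png

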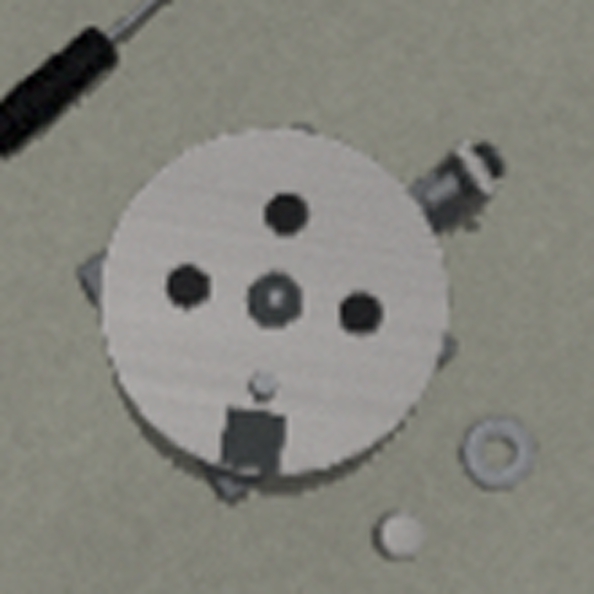

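View pics/scene.png

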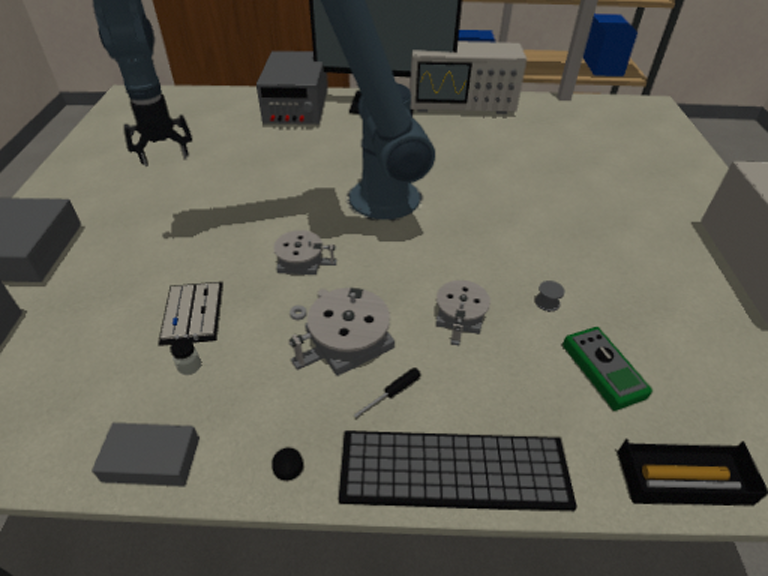

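The stand meant is the largest one, with its hub at about (281,175) in the top view, the index patch at about (277,202) facing the robot, and the pickup up-right at about (309,157). I'll rectify both views to the disc plane and measure.

```bash
cat >> h.py <<'E'
def rect(c,C,z=.08,R=.13,n=520):
    # north-up plane image: column ~ +x, row ~ +y
    g=np.linspace(-R,R,n); X,Y=np.meshgrid(C[0]+g,C[1]+g)
    p=proj(c,np.stack([X.ravel(),Y.ravel(),np.full(X.size,z)],1)).astype(np.float32).reshape(n,n,2)
    return cv2.remap(c["img"],p[...,0],p[...,1],cv2.INTER_LINEAR)
E
python3 - <<'E'
from h import *
C0=(.56,-.067); out=[]
for n in("top","scene"):
    c=capture(n); I=rect(c,C0); out.append(I)
    g=cv2.GaussianBlur(cv2.cvtColor(I,cv2.COLOR_RGB2GRAY),(5,5),0)
    h=cv2.HoughCircles(g,cv2.HOUGH_GRADIENT,1,50,param1=60,param2=15,minRadius=172,maxRadius=188)
    if h is not None:
        for a,b,r in h[0][:3]: print(n,C0[0]+(a-259.5)*.26/519,C0[1]+(b-259.5)*.26/519,r*.26/519)
cv2.imwrite("pics/rect.png",cv2.resize(np.hstack(out)[...,::-1],(800,400)))
E
```

```text
top 0.56 -0.065497115 0.08947206
```

View pics/rect.png

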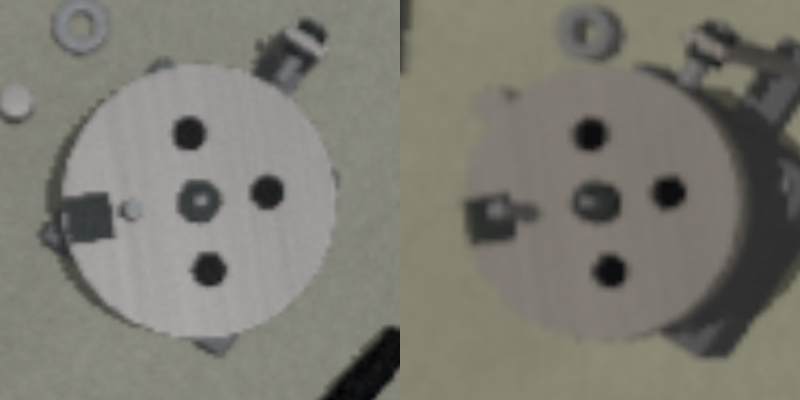

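Top and scene agree. The disc axis is at about (0.5605, -0.0655), the index is at 172° and the pickup at about -56°. The plan is to approach with the fingers shut, then push the peg from its -y side.

Request:
apply_moves:
  targets:
    - [[0,0,-6.8,3.41,-1.9,0,0],[0,0,-6.8,3.61,-1.48,0,0],[0,0,-6.8,3.76,-1.04,0,0],[0,0,-6.8,3.86,-0.59,0,0],[0,0,-6.8,3.9,-0.13,0,0],[0,0,-6.8,3.89,0.33,0,0],[0,0,-6.8,3.82,0.79,0,0],[0,0,-6.8,3.7,1.24,0,0],[0,0,-6.8,3.53,1.67,0,0],[0,0,-6.8,3.3,2.07,0,0]]

```text
clock: 1.53
eef_pos: [0.4611, -0.2283, 0.2566]
tcp_rot: [0.0, 0.705, 0.709, 0.0]
ft_force: [1.6, -1.6, 0.3]
opening: -0.0001
```

Request:
apply_moves:
  targets:
    - [[0,0,0,3.1,1.5,2.5,0],[0,0,0,3.1,1.5,2.5,0],[0,0,0,3.1,1.5,2.5,0],[0,0,0,2.8,1.4,2.5,0],[0,0,0,0,0,0,0],[0,0,0,0,0,0,0]]

```text
clock: 2.03
eef_pos: [0.5174, -0.1093, 0.1563]
tcp_rot: [-0.002, 0.706, 0.708, -0.001]
ft_force: [0.5, -0.5, 0.9]
opening: -0.0001
```

```bash
python3 - <<'E'
from h import *
s=ctrl.observe(); print(s["clock"],s["eef_pos"],s["tcp_rot"],s["qpos"],s["ft_force"])
a=capture("top");b=capture("scene")
C=(.5605,-.0655)
cv2.imwrite("pics/near.png",np.hstack([cv2.resize(a["img"][110:230,210:330],(400,400)),cv2.resize(b["img"][150:260,180:290],(400,400))])[...,::-1])
E
```

```text
2.0333 [ 0.51742003 -0.10925213  0.15631236] [-0.00158368  0.70634559  0.70786465 -0.00101131] [-3.27849344e-01  3.39358387e-01 -2.39796135e-01  9.95376408e-01
 -4.19390468e-04  1.24079949e+00] [ 0.50611164 -0.45127636  0.92103536]
```

View pics/near.png

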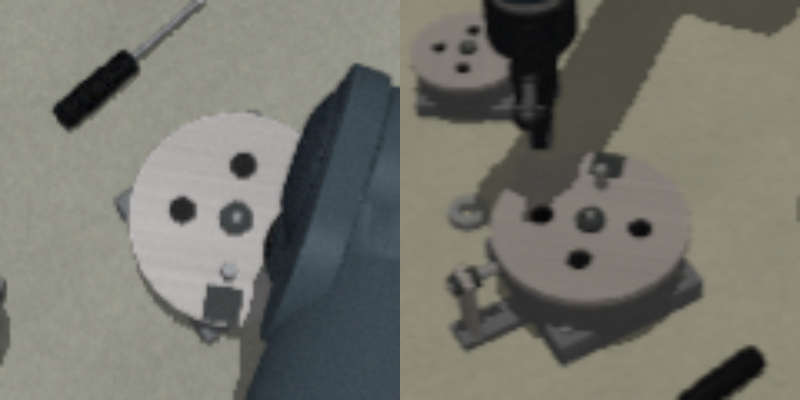

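Request:
apply_moves:
  targets:
    - [[0,0,0,0.4,0.2,2.1,0],[0,0,0,0.4,0.1,2.1,0],[0,0,0,0.7,0,0,0],[0,0,0,0,0,0,0],[0,0,0,0,0,0,0]]

```text
clock: 2.55
eef_pos: [0.522, -0.0969, 0.1175]
tcp_rot: [0.001, 0.708, 0.706, 0.0]
ft_force: [-0.4, -0.6, 1.0]
opening: -0.0003
```

```bash
python3 - <<'E'
from h import *
b=capture("scene"); s=ctrl.observe(); print(s["eef_pos"],s["ft_force"])
save(b,"pre",(180,120,110,110),5)
E
```

```text
[ 0.52237319 -0.09698906  0.11770029] [0.27602969 0.76970941 1.35803774]
```

View pics/pre.png

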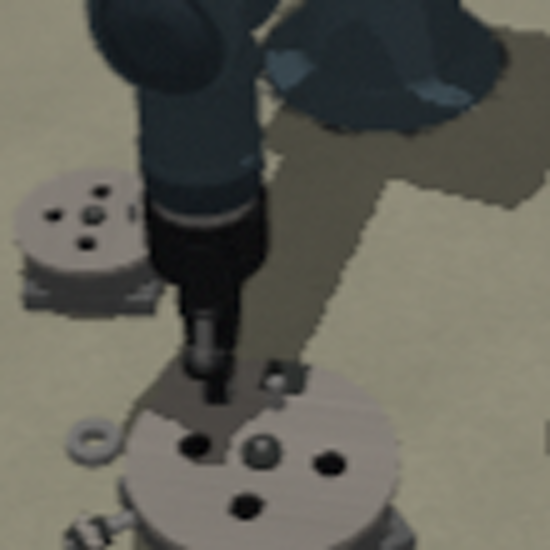

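Request:
apply_moves:
  targets:
    - [[0,0,0,0.8,-0.1,0.3,0],[0,0,0,0.8,0,0,0],[0,0,0,0.3,0,0,0],[0,0,0,0.6,0,0,0],[0,0,0,0.9,0,0,0],[0,0,0,1.2,0,0,0],[0,0,0,0,0,-2,0],[0,0,0,-2,0,-4,0],[0,0,0,-4,0,-4,0],[0,0,0,-4,0,-4,0]]

```text
clock: 3.43
eef_pos: [0.5201, -0.1262, 0.2305]
tcp_rot: [-0.0, 0.706, 0.708, 0.0]
ft_force: [1.6, 0.0, 0.1]
opening: 0.0
```

```bash
cat >> h.py <<'E'
C=np.array([.5605,-.0655])
def theta(c):
    # angle (deg) of dark arc at r 68..86 on disc plane; only clear single arc of ~25 deg counts
    a=np.radians(np.arange(0,360,1.)); d=[]
    for r in(.070,.076,.082):
        P=np.stack([C[0]+r*np.cos(a),C[1]+r*np.sin(a),np.full(a.size,.08)],1)
        p=proj(c,P).astype(np.float32); v=cv2.remap(c["img"],p[None,:,0],p[None,:,1],cv2.INTER_LINEAR)[0].max(1)
        d.append(v)
    return np.median(d,0)
def arcs(v,th=90):
    m=v<th; n=len(m); s=np.nonzero(~m)[0]
    if len(s)==0: return []
    m=np.roll(m,-s[0]); out=[]; i=0
    while i<n:
        if m[i]:
            j=i
            while j<n and m[j]: j+=1
            if j-i>=8: out.append((round((s[0]+(i+j-1)/2)%360,1),j-i))
            i=j
        i+=1
    return out
E
python3 - <<'E'
from h import *
s=ctrl.observe(); print(s["clock"],s["eef_pos"],s["ft_force"])
for k in range(4):
  for n in("top","scene"):
    t=ctrl.observe()["clock"]; c=capture(n); v=theta(c); print(n,round(t,3),arcs(v),int(np.median(v)),int(v.min()))
    if k==3: save(c,"sp_"+n,(200,100,150,150),2.6)
a=cv2.imread("pics/sp_top.png");b=cv2.imread("pics/sp_scene.png");cv2.imwrite("pics/sp.png",np.hstack([a,b]))
E
```

```text
3.4333 [ 0.52010332 -0.12620136  0.23046338] [1.55694287 0.01164786 0.06796115]
top 3.433 [(np.float64(45.0), 21), (np.float64(246.5), 76)] 178 20
scene 3.483 [(np.float64(32.0), 23), (np.float64(240.0), 57)] 129 47
top 3.533 [(np.float64(18.5), 22), (np.float64(250.0), 69)] 178 20
scene 3.583 [(np.float64(238.0), 59), (np.float64(6.0), 23)] 129 47
top 3.633 [(np.float64(246.5), 76), (np.float64(353.0), 21)] 178 13
scene 3.683 [(np.float64(236.5), 62), (np.float64(340.5), 22)] 128 47
top 3.733 [(np.float64(211.5), 8), (np.float64(256.0), 57), (np.float64(327.0), 21)] 179 17
scene 3.783 [(np.float64(235.0), 59), (np.float64(315.5), 24)] 128 47
```

View pics/sp.png

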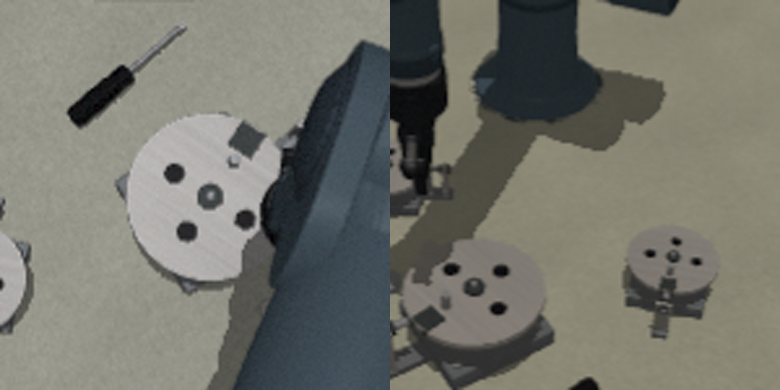

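Tracking works. The disc turns clockwise at about 4.5 rad/s, and the arm shadow and body only cover about 210–285°. Next I'll hover over the ring near 225°.

Request:
apply_moves:
  targets:
    - [[0,0,0,0,0,0,0],[0,0,0,0,0,0,0],[0,0,0,0,0,0,0]]

```text
clock: 4.08
eef_pos: [0.5201, -0.127, 0.2285]
tcp_rot: [-0.0, 0.707, 0.707, -0.0]
ft_force: [-1.0, -0.2, -0.2]
opening: -0.0001
```

Request:
apply_moves:
  targets:
    - [[0,0,0,0.4,-0.7,2.5,0],[0,0,0,0.4,-0.6,2.5,0],[0,0,0,0,0,2.5,0],[0,0,0,0,0,2.0,0],[0,0,0,0,0,0.5,0],[0,0,0,0,0,0,0],[0,0,0,0,0,0,0],[0,0,0,0,0,0,0]]

```text
clock: 4.75
eef_pos: [0.5086, -0.12, 0.1305]
tcp_rot: [0.001, 0.708, 0.707, 0.001]
ft_force: [-1.0, 0.3, -1.5]
opening: 0.0001
```

```bash
cat > tr.py <<'E'
import sys,json; from h import *
N=int(sys.argv[1]); rows=json.load(open("log.json")) if len(sys.argv)>2 else []
for k in range(N):
    n=("top","scene")[k%2]; t=ctrl.observe()["clock"]; c=capture(n)
    g=[float(a) for a,w in arcs(theta(c)) if 17<=w<=28]
    rows.append((t,n,g))
json.dump(rows,open("log.json","w"))
print(ctrl.observe()["eef_pos"],rows[-N:])
E
python3 tr.py 10
```

```text
[ 0.50738028 -0.11961027  0.1291521 ] [(4.75, 'top', [90.5]), (4.8, 'scene', [80.0]), (4.85, 'top', [69.5]), (4.9, 'scene', [58.0]), (4.95, 'top', [48.0]), (5.0, 'scene', [37.5]), (5.05, 'top', [27.0]), (5.1, 'scene', [17.0]), (5.15, 'top', [6.5]), (5.2, 'scene', [357.0])]
```

Request:
apply_moves:
  targets:
    - [[0,0,0,0,0,0.6,0]]

```text
clock: 5.33
eef_pos: [0.5082, -0.1199, 0.1239]
tcp_rot: [0.001, 0.708, 0.707, 0.0]
ft_force: [0.5, 0.2, 0.2]
opening: 0.0002
```

Request:
apply_moves:
  targets:
    - [[0,0,0,0,0,0.6,0]]

```text
clock: 5.42
eef_pos: [0.5077, -0.1197, 0.1169]
tcp_rot: [0.0, 0.708, 0.707, 0.0]
ft_force: [0.2, -1.0, -0.6]
opening: 0.0001
```

Request:
apply_moves:
  targets:
    - [[0,0,0,0,0,0,0]]

```text
clock: 5.5
eef_pos: [0.5063, -0.1192, 0.1154]
tcp_rot: [-0.001, 0.708, 0.707, -0.001]
ft_force: [-0.8, -0.0, -0.5]
opening: -0.0001
```

```bash
python3 tr.py 20 a
```

```text
[ 0.5073653  -0.11957888  0.11706513] [(5.5, 'top', []), (5.55, 'scene', [287.5]), (5.6, 'top', []), (5.65, 'scene', [267.5]), (5.7, 'top', []), (5.75, 'scene', []), (5.8, 'top', []), (5.85, 'scene', []), (5.9, 'top', []), (5.95, 'scene', []), (6.0, 'top', []), (6.05, 'scene', []), (6.1, 'top', [189.5]), (6.15, 'scene', [177.5]), (6.2, 'top', [169.5]), (6.25, 'scene', [159.5]), (6.3, 'top', [153.0]), (6.35, 'scene', [143.0]), (6.4, 'top', [136.0]), (6.45, 'scene', [127.0])]
```

Request:
apply_moves:
  targets:
    - [[0,0,0,0,0,0,0],[0,0,0,0,0,0,0],[0,0,0,0,0,0,0],[0,0,0,0,0,0,0],[0,0,0,0,0,0,0],[0,0,0,0,0,0,0],[0,0,0,0,0,0,0],[0,0,0,0,0,0,0],[0,0,0,0,0,0,0],[0,0,0,0,0,0,0]]

```text
clock: 7.33
eef_pos: [0.5074, -0.1196, 0.1171]
tcp_rot: [0.0, 0.708, 0.707, -0.0]
ft_force: [-0.4, 0.5, -0.2]
opening: 0.0002
```

Request:
apply_moves:
  targets:
    - [[0,0,0,0,0,0,0],[0,0,0,0,0,0,0],[0,0,0,0,0,0,0],[0,0,0,0,0,0,0],[0,0,0,0,0,0,0],[0,0,0,0,0,0,0],[0,0,0,0,0,0,0],[0,0,0,0,0,0,0],[0,0,0,0,0,0,0],[0,0,0,0,0,0,0]]

```text
clock: 8.17
eef_pos: [0.5074, -0.1196, 0.1171]
tcp_rot: [0.0, 0.708, 0.707, -0.0]
ft_force: [-0.2, -0.3, -0.2]
opening: -0.0006
```

```bash
cat > fit.py <<'E'
import json,numpy as np
from scipy.optimize import least_squares
from scipy.integrate import solve_ivp
L=[(t,g[0]) for t,n,g in json.load(open("log.json")) if len(g)==1]
L=[(3.4333,45),(3.483,32),(3.533,18.5),(3.583,6),(3.633,353),(3.683,340.5),(3.733,327),(3.783,315.5)]+L
t=np.array([a for a,_ in L]); th=np.array([b for _,b in L])
def sim(p,tt):
    f=lambda s,y:[-y[1],-(p[2]+p[3]*y[1])]
    return solve_ivp(f,(t[0],tt[-1]+1e-6),[p[0],p[1]],t_eval=tt,rtol=1e-8,max_step=.5).y
def res(p): 
    d=sim(p,t)[0]-th; return (d+180)%360-180
# bootstrap: fit growing windows
p=np.array([45,257,10.,.08])
for n in list(range(8,len(t),6))+[len(t)]:
    T,H=t,th; t,th=T[:n],H[:n]
    r=least_squares(lambda q:np.r_[res(q),(q[2:]-[10,.08])/[10,.1]],p,loss="soft_l1"); p=r.x; t,th=T,H
print("p",p,"rms",np.std(res(p)),"last res",res(p)[-6:].round(1))
tt=np.arange(t[-1],t[-1]+14,.005); y=sim(p,tt)
k=np.nonzero(np.diff(np.floor((y[0]-304.3)/360)))[0]
k=[i for i in k if y[1][i]>5]
for i in k: print("pass t=%.3f  w=%.1f deg/s"%(tt[i],y[1][i]))
E
python3 tr.py 20 a; python3 fit.py
```

```text
[ 0.50737627 -0.1195911   0.11706761] [(8.1667, 'top', []), (8.2167, 'scene', []), (8.2667, 'top', []), (8.3167, 'scene', []), (8.3667, 'top', []), (8.4167, 'scene', []), (8.4667, 'top', []), (8.5167, 'scene', []), (8.5667, 'top', []), (8.6167, 'scene', []), (8.6667, 'top', [180.5]), (8.7167, 'scene', [174.5]), (8.7667, 'top', [170.0]), (8.8167, 'scene', [163.5]), (8.8667, 'top', [159.0]), (8.9167, 'scene', [152.5]), (8.9667, 'top', [148.0]), (9.0167, 'scene', [142.0]), (9.0667, 'top', [137.5]), (9.1167, 'scene', [132.0])]
p [4.47035199e+01 2.61992567e+02 9.30224766e+00 1.06620409e-01] rms 0.6440635074367853 last res [-0.6  0.5 -0.3  0.4 -0.3 -0. ]
pass t=11.412  w=61.9 deg/s
```

Request:
apply_moves:
  targets:
    - [[0,0,0,0,0,0.3,0],[0,0,0,0,0,0.3,0],[0,0,0,0,0,0,0],[0,0,0,0,0,0,0],[0,0,0,0,0,0,0],[0,0,0,0,0,0,0]]

```text
clock: 9.67
eef_pos: [0.5074, -0.1196, 0.1111]
tcp_rot: [0.0, 0.708, 0.707, -0.0]
ft_force: [0.1, 0.2, -0.0]
opening: -0.0
```

```bash
python3 tr.py 24 a; python3 fit.py
```

```text
[ 0.50737586 -0.1195894   0.11105713] [(9.6667, 'top', [79.0]), (9.7167, 'scene', [73.5]), (9.7667, 'top', [69.5]), (9.8167, 'scene', [65.0]), (9.8667, 'top', [61.0]), (9.9167, 'scene', [56.0]), (9.9667, 'top', [51.5]), (10.0167, 'scene', [47.5]), (10.0667, 'top', [43.0]), (10.1167, 'scene', [39.0]), (10.1667, 'top', [34.5]), (10.2167, 'scene', [31.0]), (10.2667, 'top', [26.0]), (10.3167, 'scene', [22.5]), (10.3667, 'top', [18.0]), (10.4167, 'scene', [14.5]), (10.4667, 'top', [10.5]), (10.5167, 'scene', [6.5]), (10.5667, 'top', [3.0]), (10.6167, 'scene', [359.0]), (10.6667, 'top', [355.0]), (10.7167, 'scene', [351.5]), (10.7667, 'top', [347.0]), (10.8167, 'scene', [344.5])]
p [4.47291437e+01 2.62066619e+02 9.27919190e+00 1.06911351e-01] rms 0.5520587015469571 last res [-0.2  0.   0.3  0.1  0.9 -0.2]
pass t=11.417  w=61.8 deg/s
```

```bash
python3 tr.py 1 a; python3 -c "
from rig import ctrl;print(ctrl.observe()['clock'])"
```

```text
[ 0.50741266 -0.11961631  0.11107109] [(10.8667, 'top', [339.5])]
10.9167
```

Request:
apply_moves:
  targets:
    - [[0,0,0,0,0,0,0],[0,0,0,0,0,0,0],[0,0,0,0,0,0,0],[0,0,0,0,0,0,0],[0,0,0,0,0,0,0],[0,0,0,0,0,1.0,0],[0,0,0,0,0,0.1,0],[0,0,0,0,0,0,0]]

```text
clock: 11.58
eef_pos: [0.5077, -0.1197, 0.0999]
tcp_rot: [0.0, 0.708, 0.707, 0.0]
ft_force: [0.2, 0.0, 7.5]
opening: -0.0
```

```bash
python3 tr.py 6 a
```

```text
[ 0.50804824 -0.11994641  0.10055758] [(11.5833, 'top', []), (11.6333, 'scene', [306.0]), (11.6833, 'top', []), (11.7333, 'scene', [306.0]), (11.7833, 'top', []), (11.8333, 'scene', [306.0])]
```

Stopped at about 306° against the 304° target. I'll lift straight off.

Request:
apply_moves:
  targets:
    - [[0,0,0,0,0,-0.8,0],[0,0,0,0,0,-2,0],[0,0,0,0,0,-3,0],[0,0,0,-3,-1,-3.5,0],[0,0,0,-3.5,-1,-3,0],[0,0,0,-4,-1,0,0],[0,0,0,-4,-1,0,0],[0,0,0,-4,-1,0,0],[0,0,0,-4,-1,0,0],[0,0,0,-4,-1,0,0]]

```text
clock: 12.72
eef_pos: [0.4382, -0.3784, 0.2154]
tcp_rot: [-0.0, 0.708, 0.707, -0.0]
ft_force: [1.3, -0.0, -0.1]
opening: 0.0004
```

```bash
python3 tr.py 6 a; python3 - <<'E'
from h import *
I=[]
for n in("top","scene"): I.append(rect(capture(n),C))
cv2.imwrite("pics/end.png",cv2.resize(np.hstack(I)[...,::-1],(800,400)))
E
```

```text
[ 0.43925771 -0.37577872  0.21516344] [(12.7167, 'top', [296.5]), (12.7667, 'scene', [297.0]), (12.8167, 'top', [296.5]), (12.8667, 'scene', [297.0]), (12.9167, 'top', [296.0]), (12.9667, 'scene', [297.0])]
```

View pics/end.png

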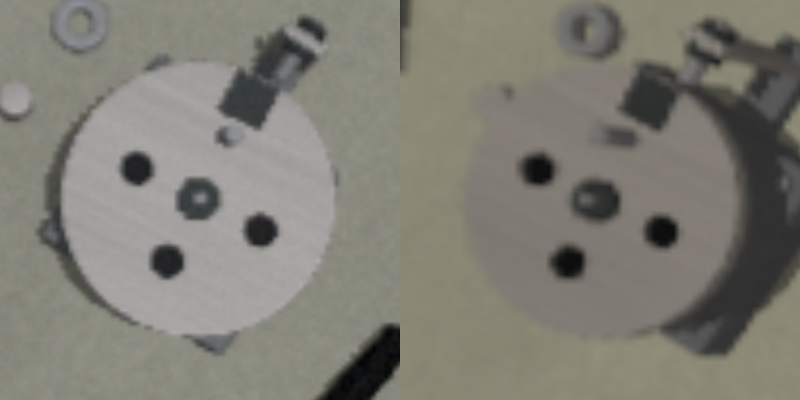

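The disc settled at about 296° after release, roughly 8–9° short of the pickup. That is inside the tolerance but marginal, so I'll measure it precisely before deciding on a nudge.

```bash
cat > idx.py <<'E'
from h import *
def idx(c):
    I=rect(c,C,R=.13,n=1040); g=I.max(2).astype(int)
    yy,xx=np.mgrid[:1040,:1040]; x=(xx-519.5)*.26/1039; y=(yy-519.5)*.26/1039; r=np.hypot(x,y)
    m=((g<95)&(r>.063)&(r<.086)).astype(np.uint8)
    n,l,s,ce=cv2.connectedComponentsWithStats(m); L=[]
    for i in range(1,n):
        if 4000<s[i,4]<14000: L.append((round(float(np.degrees(np.arctan2(y[l==i].mean(),x[l==i].mean()))%360),1),int(s[i,4])))
    return L
E
python3 - <<'E'
from idx import *
for n in("top","scene"):
    c=capture(n); print(n,idx(c))
    I=rect(c,C+[.05,-.09],R=.06,n=590)
    for a in(-50,-55,-60,-65):
        u=np.array([np.cos(np.radians(a)),np.sin(np.radians(a))])
        P=lambda r:tuple(int(v) for v in ((C+r*u-C-[.05,-.09])/.12*589+294.5))
        cv2.line(I,P(.06),P(.14),(255,0,0) if a!=-55 else (0,0,255),1)
    cv2.imwrite(f"pics/p_{n}.png",I[...,::-1])
a=cv2.imread("pics/p_top.png");b=cv2.imread("pics/p_scene.png");cv2.imwrite("pics/pp.png",cv2.resize(np.hstack([a,b]),(800,400)))
E
```

```text
top [(296.0, 10843)]
scene [(296.8, 11685)]
```

View pics/pp.png

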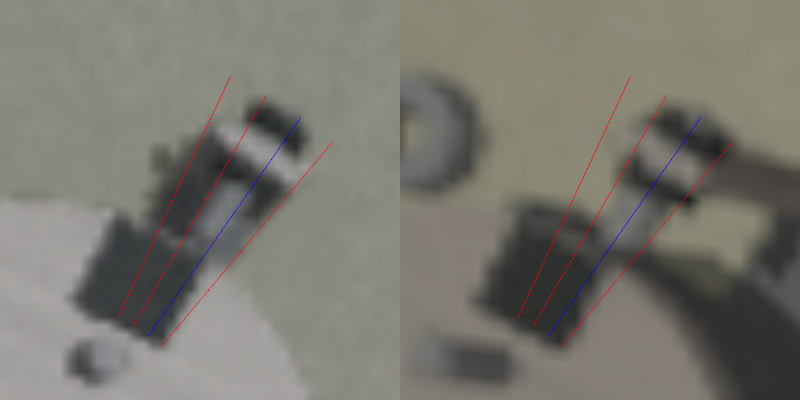

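The pickup axis is at about -55.5° in both views and the index is at about -63.7°, so a gentle nudge of about 8° counter-clockwise on the peg is worth making.

Request:
apply_moves:
  targets:
    - [[0,0,0,3.4,1.3,0,0],[0,0,0,3.4,1.3,0,0],[0,0,0,3.4,1.3,0,0],[0,0,0,3.4,1.3,0,0],[0,0,0,3.4,1.4,0,0],[0,0,0,3.4,1.4,0,0],[0,0,0,3.4,1.4,0,0],[0,0,0,3.2,1.3,0,0],[0,0,0,0,0,0,0],[0,0,0,0,0,0,0]]

```text
clock: 14.05
eef_pos: [0.5471, -0.1046, 0.2156]
tcp_rot: [0.0, 0.706, 0.708, -0.0]
ft_force: [0.4, -0.4, 0.0]
opening: 0.0002
```

Request:
apply_moves:
  targets:
    - [[0,0,0,-0.1,-0.1,2,0],[0,0,0,0,0,2.5,0],[0,0,0,0,0,2.5,0],[0,0,0,0,0,1.8,0],[0,0,0,0,0,0.9,0],[0,0,0,0,0,0,0],[0,0,0,0,0,0,0],[0,0,0,0,0,0,0]]

```text
clock: 14.72
eef_pos: [0.5466, -0.1087, 0.1199]
tcp_rot: [0.001, 0.708, 0.707, 0.0]
ft_force: [0.2, -0.4, 0.7]
opening: -0.0002
```

```bash
python3 - <<'E'
from idx import *
b=capture("scene"); a=capture("top"); print(ctrl.observe()["eef_pos"],idx(a),idx(b),arcs(theta(b)))
save(b,"n1",(190,140,80,80),6)
E
```

```text
[ 0.54688386 -0.1086322   0.12006656] [] [(296.8, 11621)] [(np.float64(223.5), 82), (np.float64(297.0), 23)]
```

View pics/n1.png

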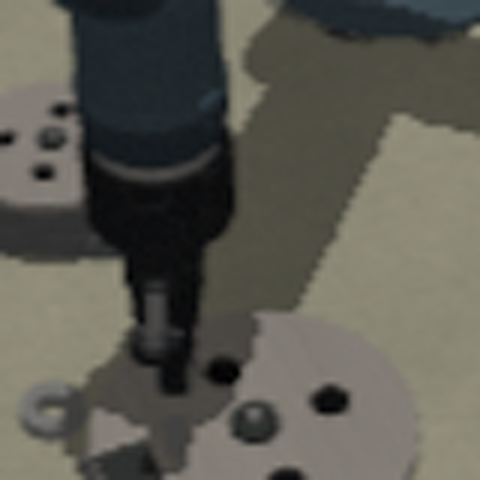

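Request:
apply_moves:
  targets:
    - [[0,0,0,0,0.1,0.4,0],[0,0,0,0,0.15,0,0],[0,0,0,0,0.15,0,0],[0,0,0,0,0.15,0,0],[0,0,0,0,0.15,0,0],[0,0,0,0,0.1,0,0],[0,0,0,0,0.05,0,0],[0,0,0,0,0.05,0,0],[0,0,0,0,0.05,0,0],[0,0,0,0,0.05,0,0]]

```text
clock: 15.65
eef_pos: [0.5557, -0.1081, 0.1145]
tcp_rot: [0.0, 0.708, 0.707, -0.0]
ft_force: [0.1, 0.1, 0.3]
opening: 0.0
```

```bash
python3 - <<'E'
from idx import *
b=capture("scene"); print(ctrl.observe()["eef_pos"],idx(b),arcs(theta(b)))
E
```

```text
[ 0.5558127  -0.10806838  0.1144529 ] [] [(np.float64(228.5), 92), (np.float64(297.0), 23)]
```

Request:
apply_moves:
  targets:
    - [[0,0,0,0,0.04,0,0],[0,0,0,0,0.04,0,0],[0,0,0,0,0.04,0,0],[0,0,0,0,0.04,0,0],[0,0,0,0,0.04,0,0],[0,0,0,0,0.04,0,0],[0,0,0,0,0.04,0,0],[0,0,0,0,0.04,0,0],[0,0,0,0,0.04,0,0],[0,0,0,0,0.04,0,0]]

```text
clock: 16.53
eef_pos: [0.5598, -0.1081, 0.1145]
tcp_rot: [0.0, 0.708, 0.707, -0.0]
ft_force: [-0.2, 0.1, -0.3]
opening: 0.0002
```

```bash
cat > q.py <<'E'
from idx import *
b=capture("scene"); s=ctrl.observe(); print(s["clock"],s["eef_pos"],s["ft_force"],idx(b),arcs(theta(b)))
E
python3 q.py
```

```text
16.5833 [ 0.5598406  -0.1080889   0.11447563] [ 0.46479681 -0.64636253 -0.1014719 ] [] [(np.float64(229.5), 94), (np.float64(297.0), 23)]
```

Request:
apply_moves:
  targets:
    - [[0,0,0,0,0.04,0,0],[0,0,0,0,0.04,0,0],[0,0,0,0,0.04,0,0],[0,0,0,0,0.04,0,0],[0,0,0,0,0.04,0,0],[0,0,0,0,0.04,0,0],[0,0,0,0,0.04,0,0],[0,0,0,0,0.04,0,0]]

```text
clock: 17.25
eef_pos: [0.563, -0.1081, 0.1145]
tcp_rot: [0.0, 0.708, 0.707, -0.0]
ft_force: [-0.3, 0.8, -0.3]
opening: -0.0001
```

```bash
python3 q.py
```

```text
17.3 [ 0.56306301 -0.10809848  0.11448204] [-0.12356184 -1.2510261  -0.69445623] [] [(np.float64(230.0), 95), (np.float64(301.0), 25)]
```

Request:
apply_moves:
  targets:
    - [[0,0,0,0,0.03,0,0],[0,0,0,0,0.03,0,0],[0,0,0,0,0.03,0,0],[0,0,0,0,0.03,0,0],[0,0,0,0,0.03,0,0],[0,0,0,0,0.02,0,0],[0,0,0,0,0,0,0]]

```text
clock: 17.88
eef_pos: [0.5647, -0.1081, 0.1145]
tcp_rot: [0.0, 0.708, 0.707, -0.0]
ft_force: [0.2, 0.0, -0.2]
opening: 0.0002
```

```bash
python3 q.py; python3 q.py
```

```text
17.9333 [ 0.56466707 -0.10809059  0.11448557] [-0.55280679 -0.14943128 -0.50973455] [] [(np.float64(231.0), 97), (np.float64(303.0), 23)]
17.9833 [ 0.5646338  -0.10807165  0.114479  ] [-0.10003905 -0.56372132 -0.01662677] [] [(np.float64(231.0), 97), (np.float64(303.0), 23)]
```

Request:
apply_moves:
  targets:
    - [[0,0,0,0,0.03,0,0],[0,0,0,0,0.03,0,0],[0,0,0,0,0.03,0,0],[0,0,0,0,0,0,0],[0,0,0,0,-0.3,0,0],[0,0,0,0,-0.5,0,0],[0,0,0,0,0,-1.5,0],[0,0,0,0,0,-3,0],[0,0,0,0,0,-3,0],[0,0,0,0,0,-3,0]]

```text
clock: 18.82
eef_pos: [0.5564, -0.1079, 0.2203]
tcp_rot: [-0.001, 0.708, 0.707, -0.0]
ft_force: [0.5, 0.1, 0.2]
opening: -0.0
```

Request:
apply_moves:
  targets:
    - [[0,0,0,-4,-1,0,0],[0,0,0,-4,-1,0,0],[0,0,0,-4,-1,0,0],[0,0,0,-4,-1,0,0],[0,0,0,-4,-1,0,0],[0,0,0,-4,-1,0,0],[0,0,0,0,0,0,0],[0,0,0,0,0,0,0]]

```text
clock: 19.48
eef_pos: [0.496, -0.35, 0.2191]
tcp_rot: [-0.0, 0.709, 0.705, 0.0]
ft_force: [0.3, 1.1, -0.7]
opening: 0.0
```

```bash
python3 - <<'E'
from idx import *
for k in range(3):
  for n in("top","scene"):
    c=capture(n); print(n,idx(c),arcs(theta(c)))
    if k==2: 
        I=rect(c,C,R=.13,n=400); cv2.imwrite(f"pics/f_{n}.png",I[...,::-1])
print(ctrl.observe()["clock"],ctrl.observe()["eef_pos"])
cv2.imwrite("pics/f.png",np.hstack([cv2.imread("pics/f_top.png"),cv2.imread("pics/f_scene.png")]))
E
```

```text
top [(306.6, 10390)] [(np.float64(306.5), 20)]
scene [(307.1, 11406)] [(np.float64(307.0), 23)]
top [(306.6, 10410)] [(np.float64(306.0), 21)]
scene [(307.1, 11398)] [(np.float64(307.0), 23)]
top [(306.6, 10393)] [(np.float64(306.0), 21)]
scene [(307.1, 11402)] [(np.float64(307.0), 23)]
19.7833 [ 0.4976317  -0.34651057  0.219611  ]
```

View pics/f.png

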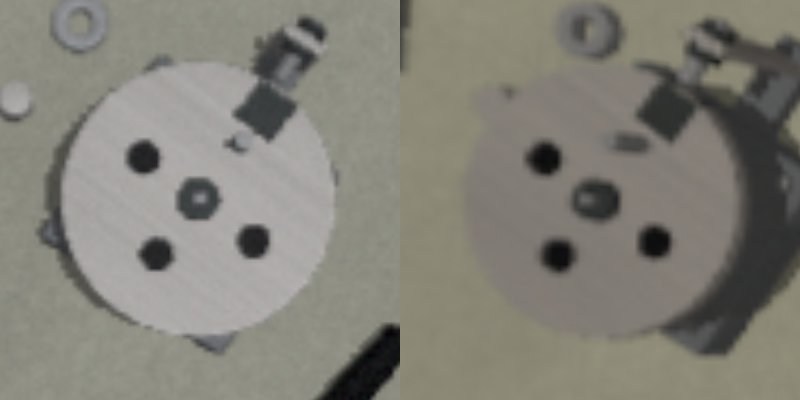

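```bash
python3 -c "
from rig import ctrl
print(ctrl.job_done())"
```

```text
the job is handed in; nothing more can be done
None
```

The disc spun freely, was braked by a fingertip while still turning, and came to rest with the index in front of the pickup. The job is handed in; no verdict was reported.

- **Spin:** I flicked the peg clockwise to about 4.5 rad/s. By my camera track, the index passed the pickup three times with nothing touching the disc.
- **Brake:** I pressed the outer ring with a fingertip at about 1.1 rad/s on the fourth pass, with about 7.5 N on the wrist.
- **Drift after release:** The brake was not clean. While pressed, the index read about 306°, but once the finger came off it sat at about 296°, roughly 8° short of the pickup. That was inside tolerance but marginal, so I nudged the peg very slowly with the finger and withdrew.
- **Last checks:** The disc was still over six pictures. The index read 306.6° from above and 307.1° from the scene camera, against about 304.5° for the pickup. I judged the pickup angle by eye from the pictures. That is about 2–2.5° off, or roughly 5–6 mm from index to pickup tip.
- **Surroundings:** The stand, coupling, bearing and visible part of the screwdriver look unmoved in the last pictures. I did not look again at the meter, breadboard, spool or jar, but the arm did not go near them. The finger was clear, and the last clock reading before hand-in was 19.8 s.

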